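Rebuild the filter stack of the bench suction unit

TASK

Rebuild the suction unit's filter: slide the perforated filter support down over the stem, hub upwards, on to the spring seat, then the plain spacer sleeve on top of it, then the brass cap. Feel for the angle at which the cap drops over the stem's cross-pin, press it down against the spring and turn it clockwise (seen from above) until it meets its stop, then let it rise so that it is locked under the pin, and let go. Go by feel: do not push or twist the cap or the rings against the stem, its pin or one another with more than about 40 newtons, and leave everything else on the shelf where it is.

Things in the scene. Friction and masses are not known exactly. Their poses are not given: they have to be found in the camera images.
- unit: White bench suction unit, fixed. Origin: on the shelf, on the axis of its upright filter stem; z up. Stem: on a 116 x 118 mm plinth 30 mm high; pump housing (190 mm wide, 104 mm high) begins 60 mm from the stem on the +x side. Steel stem: 25 mm diameter up to 77 mm above the shelf (bevelled shoulder), then a 12 mm neck up to 100 mm (bevelled tip), crossed by a pin (see pin).
- support: Filter support, steel, 80 g: perforated disc 60 mm across, 5 mm thick, with a hub of 37 mm diameter in its middle, 18 mm high over all, and a 28.4 mm bore. Lies flat, hub up; grip it by the hub. Origin: centre of the underside, z up.
- spacer: Plain white acetal spacer sleeve, 30 g, upright: 37 mm outside, 28.4 mm bore, 18 mm high. Origin: centre of the underside, z up.
- cap: Brass bayonet cap, 200 g, right way up: a round dish 58 mm across, 20 mm high, knurled rim, open top; floor 5 mm thick with a 14 mm hole for the neck and a straight slot 7 mm wide, 30 mm long for the pin. Origin: centre of the underside, z up, x along the slot (dark marks on the rim at its ends; half a turn makes no difference). It may be let go and gripped afresh whenever it stands by itself.
- vial: Bystander: frosted glass vial with white cap, 25 mm diameter, 59 mm high, standing loose. Origin: centre of its foot.
- impression: Bystander: grey acrylic ear impression, about 34 x 28 x 35 mm, loose. Origin: centre of its underside.
- file: Bystander: file with a round steel handle, 195 mm long, 17 mm thick, lying loose along its x axis. Origin: under its middle.
- tablets: Bystander: small jar of drying tablets, 42 mm diameter, 62 mm high, standing loose. Origin: centre of its foot.
- driver: Bystander: small screwdriver, 130 mm long, lying loose. Origin: under its middle.
- vise: Bystander, fixed: small bench vise holding a tan aid shell upright in padded brass jaws, 120 x 80 mm foot, about 105 mm high. Origin: centre of its foot.
- pin (a point): Middle of the cross-pin, on the stem axis 92 mm above the shelf, with the axes of the unit, not of the pin. The pin is level, 5 mm thick with a flat top, round-ended, 25 mm long over all. The stem swivels stiffly (0.5 N m), so the pin is left anywhere within 0.8 rad either side of the unit's x axis; this angle is not reported: see it from above or find it by feel with the cap.
- seat (a point): Centre of the top of the spring seat (steel disc, 53 mm diameter, round the stem) while nothing presses it, 52 mm above the shelf on the stem axis. It sinks up to 10 mm: about 5 N starts it, then 1.2 N per mm, then a solid stop. With support and spacer on it the spacer's top is 36 mm above this point.
- cap_slot (a point): Middle of the cap's hole, at the underside, x along the slot. With the slot across the pin the cap is held up, underside 94.5 mm above the shelf; with it along the pin (within about 0.08 rad) it drops on the spacer, underside 88 mm above the shelf. Pressed a further 7 to 9 mm (to 79 to 81 mm, about 13 to 16 N) it can turn clockwise under the pin.
- cap_groove (a point): Middle of the cap, on the level of its groove floor 5 mm above the underside, x along the groove: 65 degrees anticlockwise of the slot. Lands 2.5 mm high lie on the floor all round but for the groove, a taller stop just beyond it (about 0.1 rad of play; wrenched 0.1 rad further it loads the pin past 40 N). Cap turned clockwise 65 degrees to the stop and let up: pin in the groove, underside 84.5 mm above the shelf. Turned too little it stands at 82 mm or springs off.

How it is judged:
By the outcome, as a careful person would: the job done as asked, in the order asked, and still so for the second after the job is handed in, with the robot touching nothing.
It also fails if it takes over 72 s, if anything falls off the work surface, if the arm or the gripper's body presses on something with over 40 N, if the wrist force passes 120 N, or if a joint passes its speed limit or range.

ROBOT

A 6-joint arm with a two-finger parallel gripper is mounted at the origin on the work surface. World frame = base frame: x ahead of the robot, y to its left, z up, the work surface at z = 0. Lengths are in mm, angles in rad, forces in N, time in s.
With the tool pointing down it reaches from about 325 to 775 mm from the base axis. Payload 5.5 kg.
Tool frame: the origin (TCP) lies on the centre line of the jaws, within the pads' length; the fingertips stand 14 mm ahead of it and the grasp point (between the pads) lies 5 mm behind it; z points along the fingers, x is the direction in which the jaws open and shut, and the axes are right-handed (so a half turn about z gives the same grasp; the last joint's range is limited). The gripper opens to 88 mm and grips with 3 to 60 N. Pads are 20 mm wide; open, the fingers measure 115 mm over their backs; the gripper's body (75 mm by 178 mm) begins 61 mm behind the grasp point.
Start: joints at [-1.218, 0.091, 1.231, -0, 1.82, -0.057], TCP at [239.057, -550.335, 236.631] pointing down, gripper open.
Joint ranges: [-2.87, 2.87], [-0.86, 2.18], [0.17, 2.46], [-1.51, 4.65], [0.06, 2.69], [-2.65, 2.65]. Speed limits (rad/s): [2.57, 2.57, 3.01, 3.14, 3.14, 3.14].

INTERFACE

Orientations are given as a unit quaternion [w, x, y, z].
In Python, from plant import env, inverse_kinematics, status, cams gives the robot as it stands. The module is installed in compiled form; this text tells all that it offers. Calls block until the motion is done:
- env.move_ptp(position, orientation): joint-space move of the TCP to a pose.
- env.move_linear(position, vel=150, rotation=None, stop_force=None): straight line of the TCP; rotation=None keeps the orientation; vel is the mean speed in mm/s. With stop_force (N) it stops when the force on the tool has changed by that much, and returns True; else False.
- env.move_j(angles): joint-space move.
- env.move_gripper(opening, grip_force=None): opening from 0.0 (shut) to 1.0 (fully open); grip_force is the grip in N (None keeps the last); returns when the fingers have stopped.
- env.pause(seconds).
- inverse_kinematics(position, orientation): joint angles nearest the present ones, or None.
- status.state(): the state.
- cams.camera(name): name is "scene" or "side" or "wrist"; returns the picture (420x560x3 uint8, red, green, blue); there is no depth.
- cams.calibration(name): a dict with "K" (3x3 intrinsics, pixels), "extrinsics" (4x4, takes a point from camera to world coordinates). Camera axes: x right, y down, z forward; pixel columns grow to the right and rows downward; lengths in mm; the calibration is good to about 2 mm. A picture is of the moment at which its call begins: read the wrist's pose just before it. calibration takes no time and is no camera call; for the wrist camera it gives the pose at the moment of the call.
A pose or a line that the arm cannot do raises env.IKError and nothing moves.
- env.close_job(): hands the job in, once; it reports no verdict.
Trained networks look in the newest picture that a camera, given by its name, has taken for a name from the list of things; names that differ only in an ending like _2 or _b are one class to them, and where a whole thing is asked for, a point or a joint stands for the part that bears it (a point fixed in the world has none). Each returns a list of dicts, best first, with "score" (0 to 1); they miss things now and then, are a little off and sometimes report something else, mostly with a low value. They report only what shows in the picture. A call takes as long as a camera call.
- cams.find_in(camera, name): "bbox" ([centre column, centre row, width, height] in pixels, round what is visible of it).
- cams.outline_of(camera, name): "mask" (420x560 bool, what is visible of it) and "bbox" ([centre column, centre row, width, height] in pixels, round what is visible of it).
- cams.pinpoint(camera, name): "point" ([column, row] in pixels: a listed point, or the origin of a listed thing).
The state is a dict: "time": time; "joint_positions": joint angles; "qd": joint speeds; "effort": joint torques, N m; "ee_pos": TCP position; "orientation": TCP orientation; "contact_force": force on the tool from outside, world axes, zero at the start; "ft_torque": the same for the moment, N m; "grip_width": opening from 0.0 (shut) to 1.0 (fully open).
Only numpy, scipy, OpenCV 4.12 (cv2) and the standard library are available. Lean on these libraries where they do the work, as an engineer would, in place of code of your own. Each camera call takes 0.05 s, during which the arm holds its last target.

## Working session

There is one attempt and no reset: what is moved stays moved. The work goes in short steps, each a Python script; the robot and the scene stay as the last script left them, time stands still between calls to the robot, and variables do not carry over. Pictures are saved under pics/ and viewed, and the job is handed in when it is done.

```bash
ls; mkdir -p pics; python3 - <<'E'
from plant import env,inverse_kinematics,status,cams
import cv2
s=status.state(); print(s)
for n in ["scene","side","wrist"]:
    im=cams.camera(n); cv2.imwrite(f"pics/a_{n}.png",im[:,:,::-1])
    c=cams.calibration(n); print(n,c)
    for t in ["unit","support","spacer","cap","pin","seat","vial","tablets","impression","file","driver","vise"]:
        r=cams.pinpoint(n,t); print(t,[(x['point'],round(x['score'],2)) for x in r[:2]])
print(status.state()['time'])
E
```

```text
pics
{'time': 0.0, 'joint_positions': array([-1.21773230e+00,  9.18312246e-02,  1.23186947e+00,  3.80668271e-06,
        1.81979024e+00, -5.66783582e-02]), 'qd': array([-0.00081094,  0.00047874, -0.0014136 , -0.00195292,  0.00016535,
        0.00108714]), 'effort': array([-2.24262840e-03, -4.46460378e+01, -4.06445682e+01,  6.94398070e-02,
        2.93813855e-02, -1.06736688e-04]), 'ee_pos': array([ 238.94296419, -550.07870943,  235.53266493]), 'orientation': array([-5.66177848e-04,  8.36173620e-01, -5.48464016e-01, -7.61787981e-04]), 'contact_force': array([-0.34373061, -0.33080241, -0.12765078]), 'ft_torque': array([-0.00553475, -0.0040574 , -0.00957299]), 'grip_width': 1.0008702447989872}
scene {'K': array([[539.99740051,   0.        , 289.82545092],
       [  0.        , 539.99740051, 207.80016545],
       [  0.        ,   0.        ,   1.        ]]), 'extrinsics': array([[ 8.50863117e-01,  3.89916933e-01, -3.52131710e-01,
         1.05272864e+03],
       [ 5.25115445e-01, -6.52705757e-01,  5.46103437e-01,
        -9.19037130e+02],
       [-1.69034172e-02, -6.49569072e-01, -7.6011
[... 1443 characters left out ...]
97.3, 128.1], 0.71)]
wrist {'K': array([[317.10675273,   0.        , 281.68297549],
       [  0.        , 317.10675273, 214.37345441],
       [  0.        ,   0.        ,   1.        ]]), 'extrinsics': array([[ 3.98883721e-01, -8.88564518e-01, -2.26594076e-01,
         3.01854900e+02],
       [-9.17001409e-01, -3.86632280e-01, -9.81014555e-02,
        -5.24675191e+02],
       [-4.39111694e-04,  2.46918161e-01, -9.69036237e-01,
         3.86095727e+02],
       [ 0.00000000e+00,  0.00000000e+00,  0.00000000e+00,
         1.00000000e+00]])}
unit []
support []
spacer []
cap []
pin []
seat []
vial []
tablets []
impression [([140.5, 54.8], 0.87)]
file []
driver []
vise [([140.1, 52.0], 0.39)]
1.95
```

View pics/a_scene.png

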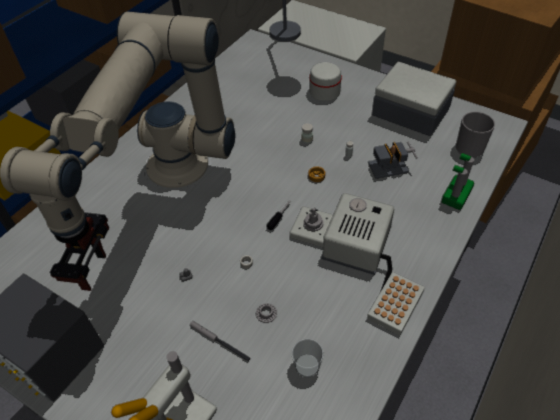

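View pics/a_side.png

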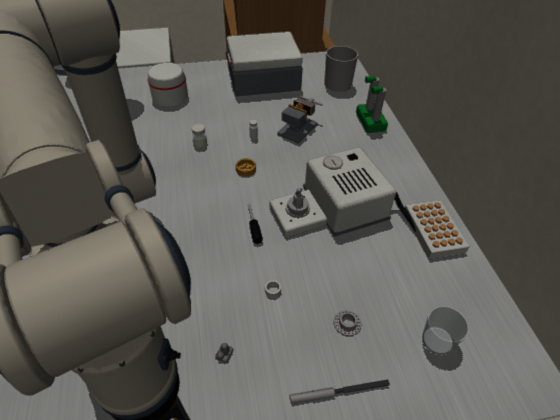

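```bash
cat > h.py <<'E'
import numpy as np, cv2
from scipy.optimize import least_squares
from scipy.spatial.transform import Rotation as R
def ray(c,uv):
    K,E=np.array(c['K']),np.array(c['extrinsics'])
    d=np.linalg.inv(K)@np.array([uv[0],uv[1],1.]); d=E[:3,:3]@d
    return E[:3,3],d/np.linalg.norm(d)
def onz(c,uv,z):
    o,d=ray(c,uv); return o+d*(z-o[2])/d[2]
def proj(c,P):
    K,E=np.array(c['K']),np.array(c['extrinsics'])
    p=(np.atleast_2d(P)-E[:3,3])@E[:3,:3]; p=p@K.T; return p[:,:2]/p[:,2:]
def down(yaw):
    # tool x axis at angle yaw in world, z down
    M=np.array([[np.cos(yaw),np.sin(yaw),0],[np.sin(yaw),-np.cos(yaw),0],[0,0,-1]])
    q=R.from_matrix(M).as_quat(); return np.array([q[3],q[0],q[1],q[2]])
E
python3 - <<'E'
from plant import cams
from h import *
S=cams.calibration("scene");D=cams.calibration("side")
P={"support":([268.2,310.6],[347.1,321.5],0),"spacer":([248,261.1],[273,291.5],0),"cap":([315.7,177.1],[246.9,169.7],0),"pin":([316,208.7],[295.5,189.2],92),"seat":([316.9,219],[295.6,203.7],52),"vial":([346.6,154.8],[253.2,135.2],0),"tab":([306.2,142.8],[199.3,144.1],0),"imp":([184.8,276.1],[226.6,352.5],0),"file":([223,342.8],[341.1,394.1],0),"driver":([279.6,216.4],[252.1,228.5],0),"vise":([388.2,168.5],[297.3,128.1],0)}
for k,(a,b,z) in P.items():
    print(k,onz(S,a,z).round(1)[:2],onz(D,b,z).round(1)[:2])
E
```

```text
support [ 584.5 -317.5] [ 586.  -324.3]
spacer [ 441.5 -208.8] [ 442.8 -220.9]
cap [442.2 194.6] [445.4 196.9]
pin [550.6   4.2] [541.4   2.3]
seat [ 5.572e+02 -1.000e-01] [540.9  -9.4]
vial [481.4 344.1] [488.8 353.7]
tab [327.8 325. ] [318.8 338.6]
imp [ 313.  -348.1] [ 322.6 -345.9]
file [ 534.4 -461.2] [ 528.5 -470.1]
driver [429.7 -14.3] [425.4 -27. ]
vise [635.3 356.9] [634.2 365.7]
```

```bash
cat > look.py <<'E'
from plant import env,inverse_kinematics,status,cams
from h import *
def look(tag,names,fn=("pinpoint",)):
    c=cams.calibration("wrist"); s=status.state()
    im=cams.camera("wrist"); cv2.imwrite(f"pics/{tag}.png",im[:,:,::-1])
    out={}
    for n in names:
        out[n]=[(np.round(x['point'],1),round(x['score'],2)) for x in cams.pinpoint("wrist",n)[:2]]
    return c,s,im,out
E
python3 - <<'E'
from look import *
for i,yaw in enumerate([-1.2,-1.2+np.pi]):
    p=[545,0,260]
    print(inverse_kinematics(p,down(yaw)))
    env.move_ptp(p,down(yaw)); 
    s=status.state();print(s['time'],s['ee_pos'],s['joint_positions'].round(2))
    c,s,im,o=look(f"b_unit{i}",["pin","seat","unit"])
    print(o); print(c['extrinsics'].round(4).tolist())
    for n,z in (("pin",92),("seat",52)):
        for q,_ in o[n]: print(n,onz(c,q,z).round(1))
E
```

```text
[-6.24258587e-02 -5.11394807e-02  1.33339134e+00 -4.44089210e-16
  1.85934079e+00  1.13757414e+00]
4.2 [545.04392473  -0.83072486 259.90483784] [-0.06 -0.05  1.33 -0.    1.86  1.14]
{'pin': [(array([286. , 196.8]), 0.87)], 'seat': [(array([282.2, 194.1]), 0.56)], 'unit': [(array([285.7, 188.2]), 0.94)]}
[[0.3617, -0.9033, -0.2305, 608.8792], [-0.9323, -0.3505, -0.0891, 22.3559], [-0.0003, 0.2472, -0.969, 409.3465], [0.0, 0.0, 0.0, 1.0]]
pin [552.2  -4.3  92. ]
seat [546.4  -2.4  52. ]
[-6.24258587e-02 -5.11394807e-02  1.33339134e+00 -4.44089210e-16
  1.85934079e+00 -2.00401851e+00]
7.05 [ 5.44993251e+02 -7.97846237e-03  2.59994056e+02] [-0.06 -0.05  1.33  0.    1.86 -2.  ]
{'pin': [(array([278.8, 202.6]), 0.59)], 'seat': [(array([275.6, 195.5]), 0.88)], 'unit': [(array([279. , 190.6]), 0.61)]}
[[-0.3625, 0.9028, 0.2315, 483.2631], [0.932, 0.351, 0.0905, -25.5426], [0.0005, 0.2485, -0.9686, 409.4668], [0.0, 0.0, 0.0, 1.0]]
pin [548.6  -3.1  92. ]
seat [550.4  -6.7  52. ]
```

```bash
cd pics; python3 -c "
import cv2,numpy as np
a=cv2.imread('b_unit0.png');b=cv2.imread('b_unit1.png')
f=lambda a:cv2.resize(a[130:270,200:360],None,fx=2.5,fy=2.5*1,interpolation=cv2.INTER_CUBIC)
cv2.imwrite('b_c.png',np.hstack([f(a),f(b)]))"
```

```text
(no output)
```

View pics/b_c.png

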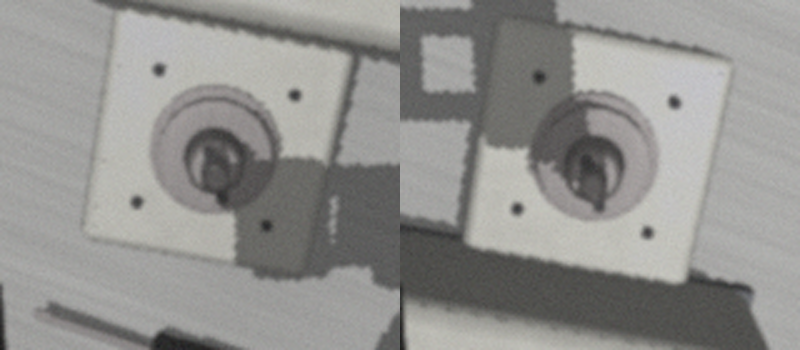

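View pics/b_unit0.png

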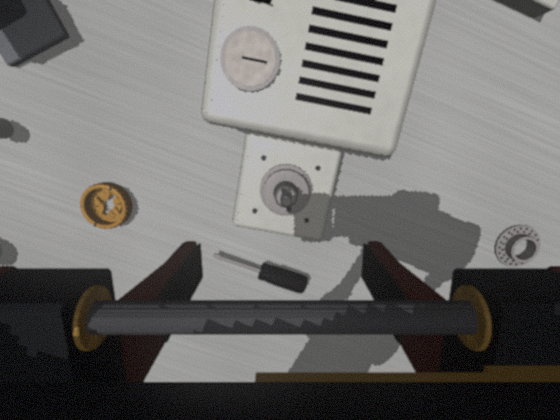

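```bash
cat > a.py <<'E'
from h import *
E0=np.array([[0.3617, -0.9033, -0.2305, 608.8792], [-0.9323, -0.3505, -0.0891, 22.3559], [-0.0003, 0.2472, -0.969, 409.3465],[0,0,0,1]])
E1=np.array([[-0.3625, 0.9028, 0.2315, 483.2631], [0.932, 0.351, 0.0905, -25.5426], [0.0005, 0.2485, -0.9686, 409.4668],[0,0,0,1]])
K=np.array([[317.10675273,0,281.68297549],[0,317.10675273,214.37345441],[0,0,1]])
c0=dict(K=K,extrinsics=E0);c1=dict(K=K,extrinsics=E1)
px=lambda x,y:(200+x/2.5,130+y/2.5)
E
python3 - <<'E'
from a import *
for c,L in ((c0,[(159,69),(294,95),(266,226),(137,202)]),(c1,[(139,76),(274,102),(247,232),(117,209)])):
    P=np.array([onz(c,px(*p),30) for p in L]);print(P.round(1).tolist(),P.mean(0).round(1))
    d=P[1]-P[0];print(np.arctan2(d[1],d[0]),np.linalg.norm(d)); d=P[2]-P[1];print(np.arctan2(d[1],d[0]),np.linalg.norm(d))
for c,q in((c0,(286,196.8)),(c1,(278.8,202.6))): print('pin',onz(c,q,92))
for c,q in((c0,(282.2,194.1)),(c1,(275.6,195.5))): print('seat',onz(c,q,52))
# seat disc centre by eye at edge z~51
for c,q in((c0,px(216,149)),(c1,px(195,157))): print('seatcirc',onz(c,q,51))
print(onz(c0,(519,244),5),onz(c0,(105,205),10))
E
```

```text
[[575.4, 32.4, 30.0], [587.2, -31.8, 30.0], [522.5, -43.9, 30.0], [510.9, 20.0, 30.0]] [549.   -5.8  30. ]
-1.3890027787893584 65.24774800865615
-2.956243743008054 65.78851088295116
[[523.7, -42.8, 30.0], [511.8, 21.5, 30.0], [576.3, 33.7, 30.0], [588.6, -30.6, 30.0]] [550.1  -4.5  30. ]
1.7527176144142858 65.35635750936157
0.18663465961271558 65.61852935114189
pin [552.19921414  -4.24340182  92.        ]
pin [548.6104865   -3.14241872  92.        ]
seat [546.40918378  -2.39541459  52.        ]
seat [550.40944051  -6.73833357  52.        ]
seatcirc [552.84175749  -5.05023893  51.        ]
seatcirc [546.65904468  -5.24748209  51.        ]
[ 589.98802623 -327.90012566    5.        ] [443.05626654 202.65460173  10.        ]
```

```bash
cd pics; python3 -c "
import cv2,numpy as np
a=cv2.imread('b_unit0.png');b=cv2.imread('b_unit1.png')
f=lambda a,u,v:cv2.convertScaleAbs(cv2.resize(a[v:v+60,u:u+66],None,fx=6,fy=6,interpolation=cv2.INTER_CUBIC),alpha=1.3)
cv2.imwrite('b_d.png',np.hstack([f(a,253,160),f(b,245,160)]))"
```

```text
(no output)
```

View pics/b_d.png

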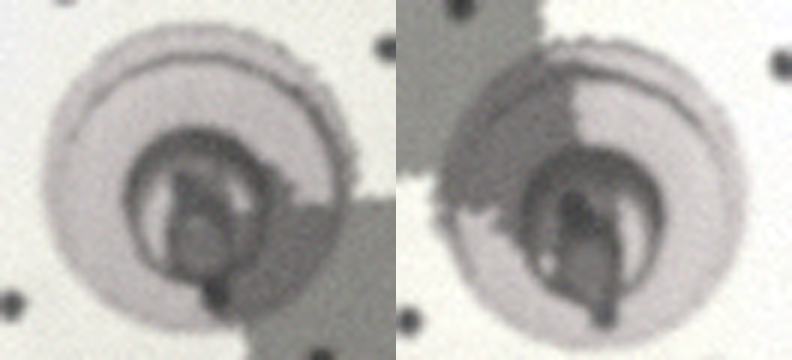

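```bash
python3 - <<'E'
from a import *
for c,a,b in((c0,(288.8,210),(283.3,190)),(c1,(279,212.5),(274.3,192.5))):
    A=onz(c,a,92);B=onz(c,b,92);print(A,B,(A+B)/2,np.linalg.norm(A-B),np.arctan2(*(A-B)[1::-1]))
E
python3 - <<'E'
from look import *
yaw=-1.386
p=[587,-322,160]
env.move_ptp(p,down(yaw)); 
c,s,im,o=look("c_sup",["support"])
print(s['time'],s['ee_pos'].round(1),s['joint_positions'].round(2),o)
m=cams.outline_of("wrist","support")
print([(x['score'],np.round(x['bbox'],1)) for x in m])
np.savez("c_sup.npz",K=c['K'],E=c['extrinsics'],m=m[0]['mask'] if m else 0)
for q,_ in o['support']: print(onz(c,q,0).round(1))
E
```

```text
[540.37080179 -11.9727568   92.        ] [557.7357094    0.86311525  92.        ] [549.0532556   -5.55482078  92.        ] 21.593972024901124 -2.5050494187521415
[558.28221729   0.81527294  92.        ] [540.48146123 -11.18230512  92.        ] [549.38183926  -5.18351609  92.        ] 21.46645745591822 0.5930572772987537
9.6583 [ 587.2 -321.7  160.2] [-0.55  0.28  1.16  0.    1.71  0.83] {'support': [(array([286.7, 208.4]), 0.56)]}
[(0.83, array([286.1, 207.3,  59.1,  59.4])), (0.64, array([ 23.6, 124.2,  46. , 247.2]))]
[ 583.8 -328.7    0. ]
```

View pics/c_sup.png

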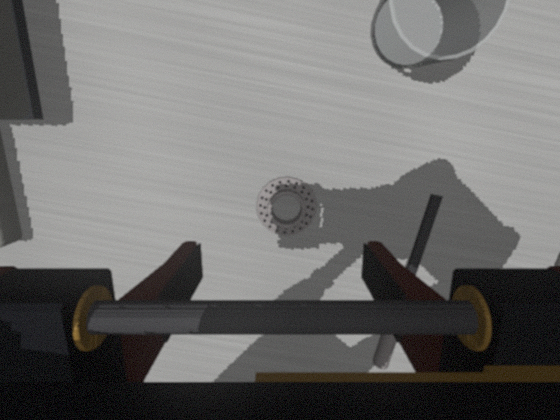

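```bash
python3 - <<'E'
from h import *
d=np.load("c_sup.npz");c=dict(K=d['K'],extrinsics=d['E']);m=d['m'].astype(np.uint8)
cn=max(cv2.findContours(m,0,1)[0],key=len)
(e,ax,an)=cv2.fitEllipse(cn);print(e,ax,an);(cc,r)=cv2.minEnclosingCircle(cn);print(cc,r)
for z in(3,5):print(onz(c,e,z),onz(c,cc,z))
print(c['extrinsics'])
E
```

```text
(285.7109069824219, 205.77749633789062) (57.487552642822266, 59.29856491088867) 65.06413269042969
(285.7088623046875, 206.3563995361328) 30.45990753173828
[ 586.94224684 -327.04183231    3.        ] [ 586.3640434  -327.15056258    3.        ]
[ 587.381748   -326.93356378    5.        ] [ 586.80731501 -327.04158501    5.        ]
[[ 1.85115714e-01 -9.52303167e-01 -2.42591941e-01  6.54340418e+02]
 [-9.82716604e-01 -1.79511790e-01 -4.52061161e-02 -3.10438688e+02]
 [-4.98186092e-04  2.46767491e-01 -9.69074588e-01  3.09703041e+02]
 [ 0.00000000e+00  0.00000000e+00  0.00000000e+00  1.00000000e+00]]
```

```bash
python3 - <<'E'
from look import *
yaw=-1.386
env.move_gripper(0.6)
print(env.move_linear([587.1,-327,40],vel=200))
print(env.move_linear([587.1,-327,21],vel=60,stop_force=6))
env.move_gripper(0.3,grip_force=20)
s=status.state();print(s['time'],s['ee_pos'].round(2),s['grip_width']*88,s['contact_force'].round(2))
env.move_linear([587.1,-327,150],vel=200)
c,s,im,o=look("c_held",[])
print(s['time'],s['ee_pos'].round(2),s['grip_width']*88,s['contact_force'].round(2))
E
```

```text
False
False
12.15 [ 587.13 -327.02   21.13] 37.325805043735045 [-0.37  0.36  0.5 ]
12.9417 [ 586.6  -326.7   148.17] 37.10703100120228 [-0.6   0.15 -1.84]
```

View pics/c_held.png

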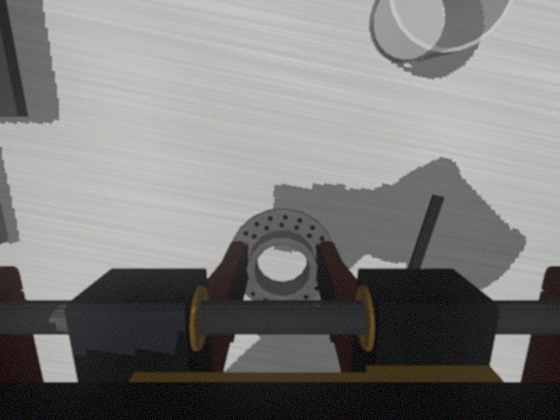

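```bash
python3 - <<'E'
from h import *
a=cv2.imread('pics/c_held.png');cv2.imwrite('pics/c_held2.png',cv2.resize(a[200:310,230:340],None,fx=5,fy=5,interpolation=cv2.INTER_CUBIC))
E
```

```text
(no output)
```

View pics/c_held2.png

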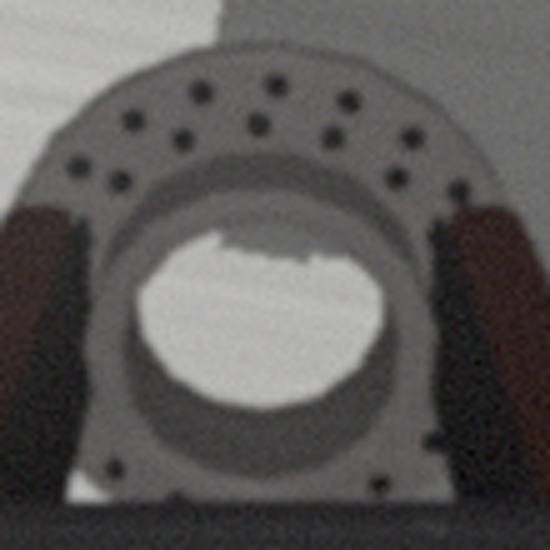

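```bash
python3 - <<'E'
from h import *
# cam in tool frame, from c_sup calibration: yaw -1.386, tcp
d=np.load("c_sup.npz");E=d['E'].copy()
T=np.array([586.6,-326.7,148.17])-np.array([587.2,-321.7,160.2])
E[:3,3]+=T; c=dict(K=d['K'],extrinsics=E)
yaw=-1.386;tx=np.array([np.cos(yaw),np.sin(yaw),0]);ty=np.array([np.sin(yaw),-np.cos(yaw),0])
tcp=np.array([586.6,-326.7,148.17]);t=np.linspace(0,2*np.pi,100)[:,None]
for oy in(-2,-1,0,1,2):
    P=tcp+[0,0,-3.0]+oy*ty+14.2*(np.cos(t)*tx+np.sin(t)*ty)
    q=proj(c,P);z=(q-[230,200])*5;print(oy,z.min(0),z.max(0))
E
```

```text
-2 [108.78188632 196.56023816] [383.22482352 451.68492428]
-1 [108.99327273 205.92228805] [383.02396399 460.28101178]
0 [109.20402483 215.25565338] [382.82370678 468.85185956]
1 [109.41414549 224.56046578] [382.62404919 477.39757862]
2 [109.62363752 233.83685609] [382.42498852 485.9182793 ]
```

```bash
cat > ins.py <<'E'
from look import *
def st():
    s=status.state(); return s
def show(tag=''):
    s=st();print(tag,round(s['time'],2),s['ee_pos'].round(2),'F',s['contact_force'].round(1),'T',s['ft_torque'].round(3),'g',round(s['grip_width']*88,2))
    return s
E
python3 - <<'E'
from ins import *
X,Y=549.3,-5.3
env.move_linear([X,Y,150],vel=280)
env.pause(0.1)
show()
c,s,im,o=look("d_over",[])
h=env.move_linear([X,Y,117],vel=60,stop_force=5);show(h)
if not h:
    h=env.move_linear([X,Y,73.5],vel=35,stop_force=5);show(h)
E
```

```text
14.4 [549.38  -6.53 149.77] F [-0.2 -0.6 -0.8] T [-0.043  0.004  0.006] g 37.07
False 15.15 [549.34  -5.23 117.06] F [ 0.3 -0.4 -0.8] T [ 0.022  0.003 -0.027] g 36.87
False 16.54 [549.47  -5.31  73.83] F [-0.1  0.2 -1.4] T [-0.02  -0.01  -0.008] g 37.13
```

View pics/d_over.png

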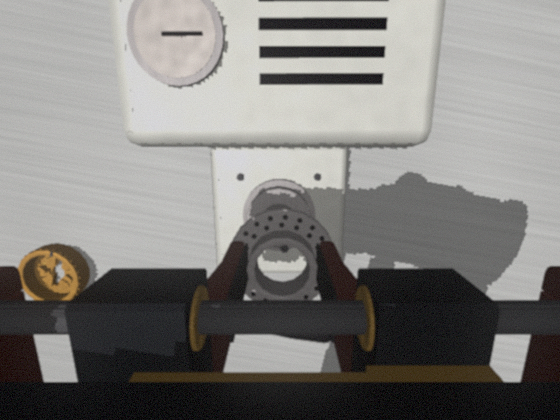

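```bash
python3 - <<'E'
from ins import *
X,Y=549.3,-5.3
h=env.move_linear([X,Y,71.5],vel=15,stop_force=2.5);show(h)
env.move_gripper(0.58);show()
env.move_linear([X,Y,150],vel=200)
# spacer hover
env.move_linear([443,-216,150],vel=280);env.pause(0.1)
c,s,im,o=look("e_spc",["spacer"])
m=cams.outline_of("wrist","spacer")
print(s['time'],s['ee_pos'].round(1),o,[(x['score'],np.round(x['bbox'],1)) for x in m])
for q,_ in o['spacer']: print(onz(c,q,0).round(1))
if m:
    np.savez("e_spc.npz",K=c['K'],E=c['extrinsics'],m=m[0]['mask'])
    cn=max(cv2.findContours(m[0]['mask'].astype(np.uint8),0,1)[0],key=len)
    (e,ax,an)=cv2.fitEllipse(cn);print(e,ax,an)
    for z in(0,9,18): print(onz(c,e,z).round(1))
E
```

```text
True 16.75 [549.69  -5.32  72.27] F [-0.3 -0.1  5.7] T [ 0.004 -0.036  0.04 ] g 36.84
 17.2 [549.08  -5.27  71.36] F [-0.6  0.5  3.3] T [ 0.038 -0.009  0.041] g 50.98
18.8333 [ 443.4 -214.8  149.6] {'spacer': [(array([282.9, 203.6]), 0.9)]} [(0.84, array([283.1, 208. ,  36.9,  44.8]))]
[ 446.3 -216.6    0. ]
(284.125244140625, 208.76605224609375) (37.74367141723633, 40.56161880493164) 4.986516952514648
[ 441.4 -218.7    0. ]
[ 443.5 -218.2    9. ]
[ 445.6 -217.8   18. ]
```

View pics/e_spc.png

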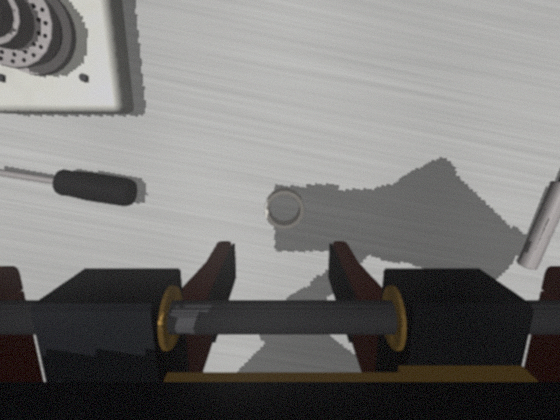

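```bash
python3 - <<'E'
from h import *
a=cv2.imread('pics/e_spc.png');cv2.imwrite('pics/e_spc2.png',cv2.resize(a[175:240,250:320],None,fx=8,fy=8,interpolation=cv2.INTER_CUBIC))
d=np.load("e_spc.npz");c=dict(K=d['K'],extrinsics=d['E'])
t=np.linspace(0,2*np.pi,200)[:,None]
for z,r in((18,18.5),(18,14.2),(0,18.5),(0,14.2)):
    q=proj(c,np.array([444,-218.1,z])+r*np.hstack([np.cos(t),np.sin(t),0*t]));w=(q-[250,175])*8;print(z,r,w.min(0).round(),w.max(0).round())
E
```

```text
18 18.5 [111. 124.] [435. 439.]
18 14.2 [148. 162.] [398. 404.]
0 18.5 [119.  97.] [425. 396.]
0 14.2 [155. 133.] [390. 362.]
```

View pics/e_spc2.png

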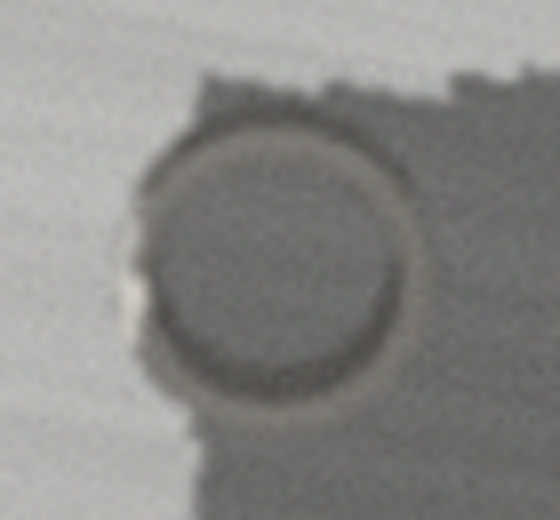

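```bash
python3 - <<'E'
from ins import *
env.move_linear([444.2,-218.4,40],vel=200)
h=env.move_linear([444.2,-218.4,17],vel=60,stop_force=6);show(h)
env.move_gripper(0.3,grip_force=20);show()
env.move_linear([444.2,-218.4,150],vel=220)
X,Y=549.3,-5.3
env.move_linear([X,Y,150],vel=280)
env.pause(0.1)
c,s,im,o=look("f_over",[])
np.savez("f.npz",K=c['K'],E=c['extrinsics'],tcp=s['ee_pos'])
h=env.move_linear([X,Y,114],vel=80,stop_force=5);show(h)
if not h:
    h=env.move_linear([X,Y,87.3],vel=30,stop_force=5);show(h)
E
python3 - <<'E'
import cv2
a=cv2.imread('pics/f_over.png');cv2.imwrite('pics/f_over2.png',cv2.resize(a[150:320,200:360],None,fx=3.5,fy=3.5,interpolation=cv2.INTER_CUBIC))
E
```

```text
False 20.22 [ 443.97 -218.3    16.64] F [ 1.  -0.6 -0.7] T [-0.003  0.001 -0.033] g 50.99
 20.61 [ 444.43 -218.5    17.37] F [ 0.5 -0.6  1.5] T [-0.003 -0.02   0.006] g 36.41
False 23.12 [549.1   -5.26 113.6 ] F [0.9 0.3 1. ] T [ 0.02   0.007 -0.047] g 35.89
False 24.16 [549.48  -5.33  87.44] F [ 0.2  0.7 -0.8] T [0.036 0.036 0.013] g 36.21
```

View pics/f_over2.png

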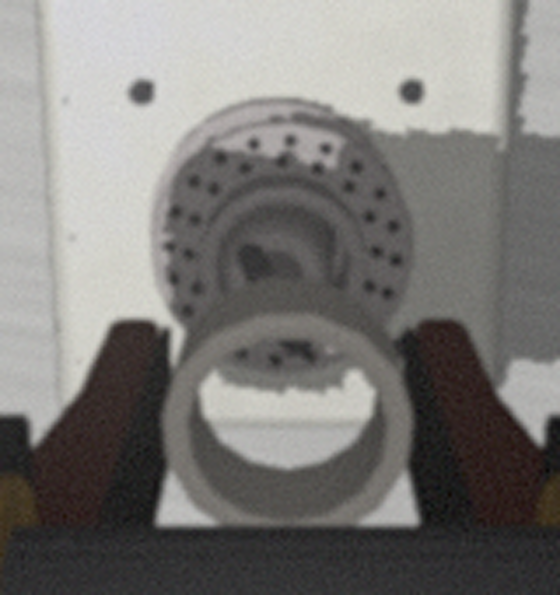

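```bash
python3 - <<'E'
from ins import *
X,Y=549.3,-5.3
h=env.move_linear([X,Y,86],vel=15,stop_force=2.5);show(h)
env.move_gripper(0.55);show()
env.move_linear([X,Y,170],vel=220)
env.move_gripper(0.95)
env.move_linear([443,200,150],vel=280,rotation=None);env.pause(0.1)
c,s,im,o=look("g_cap",["cap","cap_slot","cap_groove"])
m=cams.outline_of("wrist","cap")
print(s['time'],s['ee_pos'].round(1),o,[(x['score'],np.round(x['bbox'],1)) for x in m])
for n,z in(("cap",0),("cap_slot",0),("cap_groove",5)):
  for q,_ in o[n]: print(n,onz(c,q,z).round(1))
np.savez("g_cap.npz",K=c['K'],E=c['extrinsics'],m=m[0]['mask'] if m else 0)
E
python3 - <<'E'
import cv2
a=cv2.imread('pics/g_cap.png');cv2.imwrite('pics/g_cap2.png',cv2.resize(a[155:255,230:335],None,fx=6,fy=6,interpolation=cv2.INTER_CUBIC))
E
```

```text
False 24.41 [549.5   -5.31  86.69] F [-2.1  0.4  5.2] T [-0.003  0.299 -0.012] g 36.26
 24.84 [549.18  -5.28  85.66] F [-0.3 -0.1 -1.2] T [0.055 0.027 0.062] g 48.46
27.1667 [443.6 199.  150.1] {'cap': [(array([278.1, 203.8]), 0.58)], 'cap_slot': [(array([279.6, 206.6]), 0.89)], 'cap_groove': [(array([277.9, 209.1]), 0.8)]} [(0.61, array([281.8, 208.3,  66.3,  63. ]))]
cap [445.4 201.6   0. ]
cap_slot [442.9 199.6   0. ]
cap_groove [441.4 201.    5. ]
```

View pics/g_cap2.png

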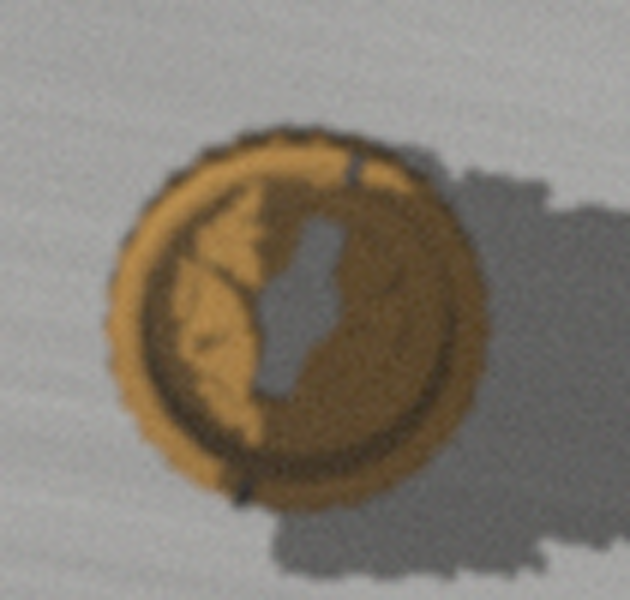

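View pics/g_cap.png

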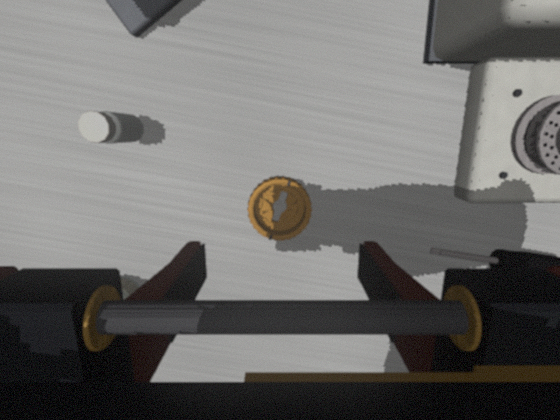

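```bash
python3 - <<'E'
from h import *
d=np.load("g_cap.npz");c=dict(K=d['K'],extrinsics=d['E'])
px=lambda x,y:(230+x/6,155+y/6)
for a,b,z in(((353,168),(242,493),20),((328,222),(273,388),3),((268,322),(328,295),0)):
    A=onz(c,px(*a),z);B=onz(c,px(*b),z);v=A-B;print(z,A,B,(A+B)/2,np.linalg.norm(v),np.arctan2(v[1],v[0]))
cn=max(cv2.findContours(d['m'].astype(np.uint8),0,1)[0],key=len);e=cv2.fitEllipse(cn)
print(e,onz(c,e[0],15),onz(c,e[0],20)); print(onz(c,px(298,320),18))
t=np.linspace(0,2*np.pi,200)[:,None]
for z,r in((20,29),(20,24),(0,29)):
    q=proj(c,np.array([443.6,199.5,z])+r*np.hstack([np.cos(t),np.sin(t),0*t]));w=(q-[230,155])*6;print(z,r,w.min(0).round(),w.max(0).round())
E
```

```text
20 [470.11134795 196.16509966  20.        ] [417.33336624 203.52069413  20.        ] [443.7223571  199.84289689  20.        ] 53.288086131795424 -0.13847664502004245
3 [458.46562881 197.58818547   3.        ] [430.11908629 201.29872007   3.        ] [444.29235755 199.44345277   3.        ] 28.588363721518615 -0.1301589798854495
0 [440.04368365 203.97276109   0.        ] [446.21056262 195.25700948   0.        ] [443.12712314 199.61488528   0.        ] 10.676831094278272 2.1865751932447735
((279.0624084472656, 208.4398956298828), (62.0223274230957, 62.9942512512207), 3.3962314128875732) [444.54873724 200.33244045  15.        ] [445.71653954 200.50357119  20.        ]
[445.44826715 199.91134097  18.        ]
20 29 [107. 144.] [490. 517.]
20 24 [140. 178.] [457. 486.]
0 29 [119. 126.] [479. 477.]
```

```bash
python3 - <<'E'
from ins import *
C=[444.4,199.7]
env.move_linear([*C,60],vel=160,rotation=down(-1.57))
h=env.move_linear([*C,17],vel=80,stop_force=6);show(h)
env.move_gripper(0.5,grip_force=40);s=show()
q=s['orientation'];print(q)
env.move_linear([*C,150],vel=220)
X,Y=549.4,-5.25
env.move_linear([X,Y,150],vel=250,rotation=down(-1.57+0.75))
env.pause(0.2)
c,s,im,o=look("h_over",[])
s=show();print(s['orientation'],down(-.82),s['joint_positions'].round(2))
np.savez("h.npz",K=c['K'],E=c['extrinsics'],tcp=s['ee_pos'],q=s['orientation'])
E
python3 - <<'E'
import cv2
a=cv2.imread('pics/h_over.png');cv2.imwrite('pics/h_over2.png',cv2.resize(a[195:315,210:360],None,fx=5,fy=5,interpolation=cv2.INTER_CUBIC))
E
```

```text
True 28.72 [443.03 199.21  14.35] F [-0.7 -0.9  3.3] T [ 0.151  0.127 -0.014] g 83.89
 29.25 [442.95 199.47  14.37] F [0.9 3.6 5.2] T [ 0.641 -0.094 -0.065] g 57.81
[ 0.00149304  0.70742003 -0.70679111 -0.00099877]
 31.38 [549.21  -4.51 150.1 ] F [ 0.7  0.4 -1.8] T [-0.034 -0.018  0.07 ] g 58.06
[-3.27680470e-05  9.17308814e-01 -3.98176508e-01  8.11266983e-05] [ 0.          0.91712082 -0.39860933  0.        ] [-0.07 -0.05  1.52  0.    1.66  0.75]
```

View pics/h_over2.png

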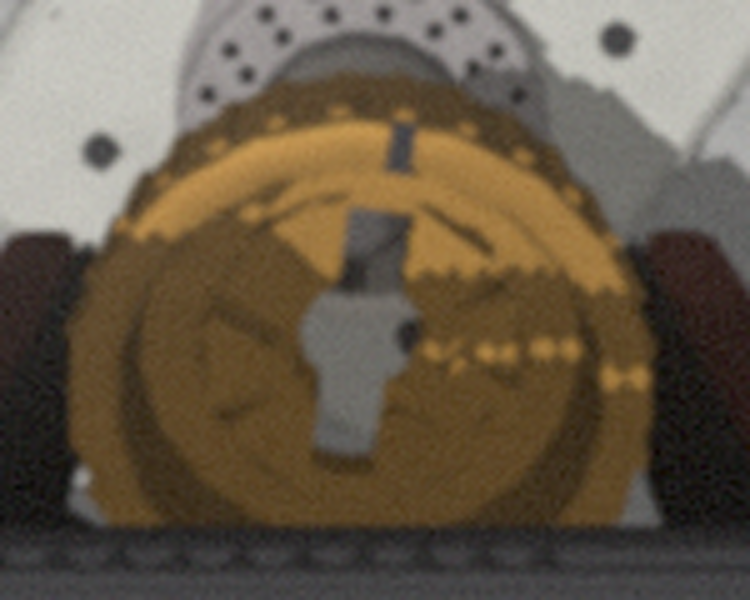

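View pics/h_over.png

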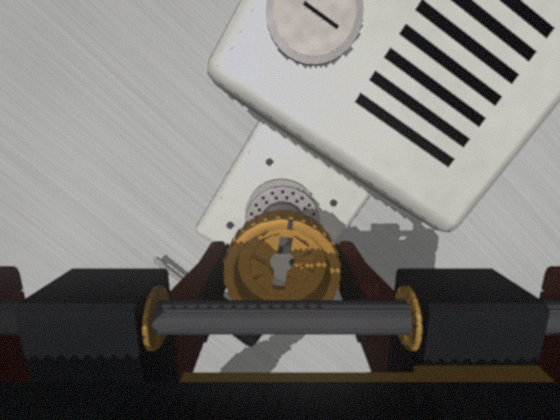

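```bash
python3 - <<'E'
from h import *
d=np.load("h.npz");c=dict(K=d['K'],extrinsics=d['E']);tcp=d['tcp'];q=d['q'];
Rm=R.from_quat([q[1],q[2],q[3],q[0]]).as_matrix()
px=lambda x,y:(210+x/5,195+y/5)
u=tcp[2]-14.4
def loc(p,z): return (Rm.T@(onz(c,px(*p),u+z)-tcp))[:2].round(2)
for n,p,z in(("mark outer",(404,122),20),("mark inner",(399,172),20),("slot near top edge mid",(380,212),5),("slot near,7.5",(380,212),7.5),("slot far bottom edge",(343,455),0),("slot far top edge",(343,468),5),("hole L",(300,335),5),("hole R",(418,335),5),("rim left",(68,350),20),("rim right",(655,350),20),("rim top in",(350,172),20),("rim top out",(345,124),20)):
    print(n,loc(p,z))
E
```

```text
mark outer [  5.74 -28.25]
mark inner [  5.31 -23.35]
slot near top edge mid [  3.73 -14.36]
slot near,7.5 [  3.7  -15.19]
slot far bottom edge [-0.27 16.2 ]
slot far top edge [-0.22 15.21]
hole L [-4.81 -0.46]
hole R [ 7.87 -0.47]
rim left [-26.85  -5.2 ]
rim right [30.39 -5.23]
rim top in [  0.67 -23.35]
rim top out [  0.2  -28.06]
```

```bash
python3 - <<'E'
from ins import *
X,Y=549.4,-5.25
h=env.move_linear([X,Y,118],vel=80,stop_force=6);show(h)
h=env.move_linear([X,Y,103.3],vel=20,stop_force=5);show(h)
env.pause(0.1);show()
E
```

```text
False 31.93 [549.09  -5.28 117.34] F [ 0.2 -0.  -1.4] T [-0.035 -0.033 -0.02 ] g 57.51
False 32.82 [549.04  -4.84 102.87] F [-1.3  4.1 -2.2] T [0.655 0.357 0.094] g 57.55
 32.92 [549.05  -4.86 102.86] F [-2.8  4.4 -2.8] T [0.757 0.432 0.03 ] g 57.27
```

```bash
python3 - <<'E'
from ins import *
X,Y=548.9,-4.6
env.move_linear([X,Y,103.0],vel=10,stop_force=8);env.pause(0.1);show()
X,Y=548.75,-4.4
env.move_linear([X,Y,102],vel=10,stop_force=8);env.pause(0.1);show()
for z in(101,100,99):
    env.move_linear([X,Y,z],vel=10,stop_force=10);env.pause(0.1);show()
E
```

```text
33.27 [548.95  -4.77 102.94] F [-1.   2.3 -2.6] T [ 0.348  0.18  -0.011] g 57.77
 33.62 [549.    -4.62 102.38] F [-0.3  1.3 -0.4] T [0.148 0.117 0.031] g 57.87
 33.97 [549.04  -4.62 101.62] F [-1.8  0.6  3.1] T [0.02  0.247 0.043] g 58.02
 34.32 [549.04  -4.6  100.36] F [-0.8 -0.5  3.7] T [-0.114  0.122  0.04 ] g 57.47
 34.67 [549.03  -4.6   99.29] F [-1.3 -1.1  4.1] T [-0.251  0.098  0.024] g 57.7
```

```bash
cat >> ins.py <<'E'
def yaw_of(s):
    q=s['orientation'];M=R.from_quat([q[1],q[2],q[3],q[0]]).as_matrix();return np.arctan2(M[1,0],M[0,0])
E
python3 - <<'E'
from ins import *
X,Y=548.8,-4.45
h=env.move_linear([X,Y,94.3],vel=15,stop_force=18);env.pause(0.1);s=show(h);print(yaw_of(s))
for d in(0.15,0.3,0.5):
    h=env.move_linear([X,Y,94.3],vel=15,rotation=down(-.82-d),stop_force=12);s=show(h);print(d,yaw_of(s)+.82)
    if abs(s['ft_torque'][2])>0.25 or h: break
E
```

```text
False 35.23 [549.13  -4.59  95.61] F [-1.8 -0.1  9.6] T [-0.131  0.472 -0.053] g 57.78
-0.8201112304838806
False 35.53 [549.53  -4.52  95.77] F [-1.3  0.5  8.8] T [-0.152  0.21  -0.106] g 57.56
0.15 -0.15063989977130832
False 35.83 [549.57  -4.53  95.8 ] F [-0.2 -0.   9.8] T [-0.095  0.174 -0.131] g 57.67
0.3 -0.3006704518327278
False 36.18 [549.58  -4.49  95.79] F [-1.  -1.6  8.5] T [-0.069  0.211 -0.093] g 57.96
0.5 -0.5005100205024703
```

```bash
python3 - <<'E'
from ins import *
X,Y=548.8,-4.45
env.move_linear([X,Y,93.3],vel=15,stop_force=15);show()
for d in(0.7,0.9,1.0):
    h=env.move_linear([X,Y,93.3],vel=15,rotation=down(-.82-d),stop_force=12);s=show(h);print(d,yaw_of(s)+.82)
    if abs(s['ft_torque'][2])>0.25 or h: break
E
```

```text
36.43 [549.62  -4.48  95.  ] F [-0.6 -0.5 10.3] T [-0.044  0.246 -0.042] g 57.77
False 36.78 [549.75  -4.43  95.08] F [-0.4 -0.8 10.2] T [-0.073  0.208 -0.047] g 57.66
0.7 -0.7005006018018779
False 37.13 [549.79  -4.49  95.11] F [-0.6 -0.6 10.4] T [-0.048  0.192 -0.096] g 58.0
0.9 -0.9005627986091004
False 37.38 [549.74  -4.59  95.11] F [-1.2 -0.9 10.5] T [-0.072  0.216 -0.114] g 57.84
1.0 -1.0007588681736115
```

```bash
python3 - <<'E'
from ins import *
X,Y=548.8,-4.45
d=1.0
while d<1.26:
    d+=0.03
    h=env.move_linear([X,Y,93.3],vel=15,rotation=down(-.82-d),stop_force=12)
    T=np.mean([ (env.pause(0.02),status.state()['ft_torque'][2])[1] for _ in range(4)]);s=status.state()
    print(round(d,3),h,round(yaw_of(s)+.82,3),'Tz',round(T,3),s['contact_force'].round(1),s['ee_pos'].round(2),round(s['time'],2))
    if abs(T+0.09)>0.13 or h: break
E
```

```text
1.03 False -1.03 Tz 0.034 [-1.3 -0.4 11.6] [549.71  -4.6   95.09] 37.7
1.06 False -1.06 Tz 0.023 [-1.3 -0.9 10. ] [549.71  -4.63  95.09] 38.02
1.09 False -1.09 Tz 0.022 [-1.5 -1.  11. ] [549.7   -4.66  95.09] 38.33
1.12 False -1.12 Tz 0.026 [-1.1 -0.7 10.3] [549.67  -4.63  95.05] 38.65
1.15 False -1.15 Tz 0.047 [-1.5 -0.2 10.8] [549.63  -4.6   95.02] 38.97
```

```bash
python3 - <<'E'
from ins import *
X,Y=548.8,-4.45
d=1.15
while d<1.28:
    d+=0.015
    h=env.move_linear([X,Y,93.3],vel=15,rotation=down(-.82-d),stop_force=12)
    T=np.mean([ (env.pause(0.02),status.state()['ft_torque'][2])[1] for _ in range(4)]);s=status.state()
    print(round(d,3),h,round(yaw_of(s)+.82,3),'Tz',round(T,3),s['contact_force'].round(1),s['ee_pos'].round(2),round(s['time'],2))
    if T>0.14 or h: break
E
```

```text
1.165 False -1.165 Tz 0.076 [-2.  -0.6 10.4] [549.62  -4.56  95.02] 39.28
1.18 False -1.18 Tz 0.114 [-0.7 -0.1 10.6] [549.58  -4.51  94.99] 39.6
1.195 False -1.195 Tz 0.101 [-0.6 -0.6  9.7] [549.58  -4.51  94.99] 39.92
1.21 False -1.21 Tz 0.117 [-1.1  0.2  9.3] [549.55  -4.46  94.91] 40.23
1.225 False -1.225 Tz 0.12 [-1.3 -0.  10. ] [549.52  -4.44  94.92] 40.55
1.24 False -1.24 Tz 0.116 [-1.7  0.1  9.5] [549.52  -4.4   94.88] 40.87
1.255 False -1.255 Tz 0.075 [-1.4 -0.3  9.7] [549.47  -4.37  94.85] 41.18
1.27 False -1.27 Tz 0.087 [-1.3  0.3 10.2] [549.48  -4.33  94.83] 41.5
1.285 False -1.285 Tz 0.081 [-1.5  1.3  9.4] [549.48  -4.28  94.81] 41.82
```

```bash
python3 - <<'E'
from ins import *
c,s,im,o=look("i_turn",[])
a=cv2.imread('pics/i_turn.png');cv2.imwrite('pics/i_turn2.png',cv2.resize(a[195:315,210:360],None,fx=5,fy=5,interpolation=cv2.INTER_CUBIC))
Rm=R.from_quat(np.roll(s['orientation'],-1)).as_matrix()
np.savez("i.npz",K=c['K'],E=c['extrinsics'],tcp=s['ee_pos'],q=s['orientation'])
E
```

```text
(no output)
```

View pics/i_turn2.png

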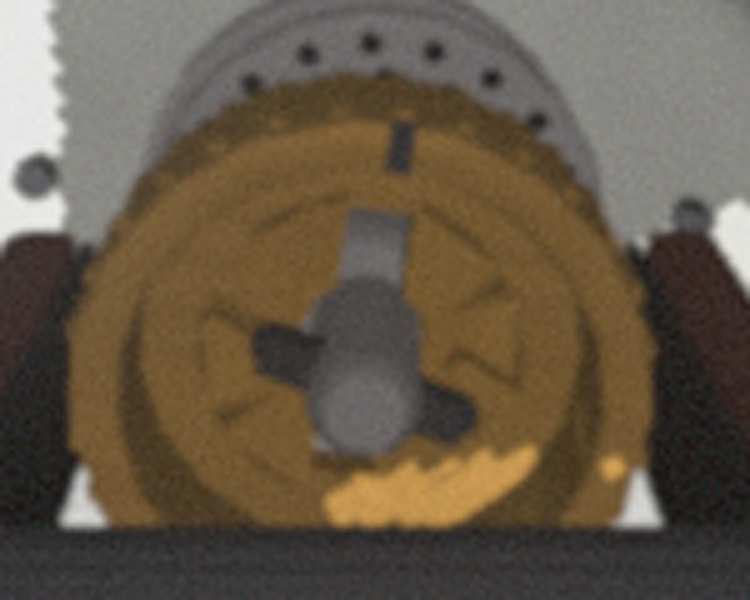

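```bash
python3 - <<'E'
from h import *
d=np.load("i.npz");c=dict(K=d['K'],extrinsics=d['E']);tcp=d['tcp'];q=d['q'];
px=lambda x,y:(210+x/5,195+y/5)
u=tcp[2]-14.3;print(tcp,u)
def W(p,z): return onz(c,px(*p),z)
for a,b,z in(((255,350),(475,415),92),((255,345),(475,410),94),((255,355),(475,425),90)):
    A,B=W(a,z),W(b,z);v=A-B;print('pin',A,B,np.linalg.norm(v),np.arctan2(v[1],v[0]),(A+B)/2)
A,B=W((380,212),u+5),W((400,147),u+20);C=W((345,460),u+2)
print('slot',np.arctan2(*(A-C)[1::-1]),'mark-C')
Rm=R.from_quat(np.roll(q,-1)).as_matrix();print('tool yaw',np.arctan2(Rm[1,0],Rm[0,0]))
# predict: pin at angle th about stem centre: project
for th in(0.45,.55,.615,.7):
    ctr=(W((255,350),92)+W((475,415),92))/2
    e=np.array([np.cos(th),np.sin(th),0])*12.5
    P=proj(c,[ctr-e,ctr+e]);print(th,((P-[210,195])*5).round(0).tolist())
# expected positions of groove line direction in image
ang=np.arctan2(*(A-C)[1::-1])
for g in(ang+1.134,ang+1.234):
    ctr=np.array([*((W((255,350),92)+W((475,415),92))/2)[:2],u+5]); e=np.array([np.cos(g),np.sin(g),0])*15
    print('groove',((proj(c,[ctr-e,ctr+e])-[210,195])*5).round(0).tolist())
E
python3 - <<'E'
import cv2
a=cv2.imread('pics/i_turn.png');cv2.imwrite('pics/i_turn3.png',cv2.convertScaleAbs(cv2.resize(a[230:295,240:332],None,fx=8,fy=8,interpolation=cv2.INTER_CUBIC),alpha=1.8))
a=cv2.imread('pics/h_over.png');cv2.imwrite('pics/h_over3.png',cv2.convertScaleAbs(cv2.resize(a[230:295,240:332],None,fx=8,fy=8,interpolation=cv2.INTER_CUBIC),alpha=1.8))
E
```

```text
[549.47925613  -4.28091549  94.8087956 ] 80.50879559528103
pin [557.23049198   3.10694565  92.        ] [539.33730139 -12.88262773  92.        ] 23.99651487696868 0.7292746993824756 [548.28389669  -4.88784104  92.        ]
pin [558.3656854    2.25826408  94.        ] [540.72711476 -13.51123355  94.        ] 23.660013308749612 0.7295096707328148 [549.54640008  -5.62648473  94.        ]
pin [556.08207083   3.96372689  90.        ] [537.43195175 -11.96202122  90.        ] 24.524607936264356 0.7067666198861722 [546.75701129  -3.99914716  90.        ]
slot -0.6581552286746436 mark-C
tool yaw -2.1046518774312584
0.45 [[465.0, 444.0], [264.0, 320.0]]
0.55 [[471.0, 434.0], [258.0, 330.0]]
0.615 [[474.0, 428.0], [255.0, 337.0]]
0.7 [[478.0, 419.0], [251.0, 346.0]]
groove [[482.0, 425.0], [246.0, 288.0]]
groove [[489.0, 414.0], [240.0, 299.0]]
```

View pics/i_turn3.png

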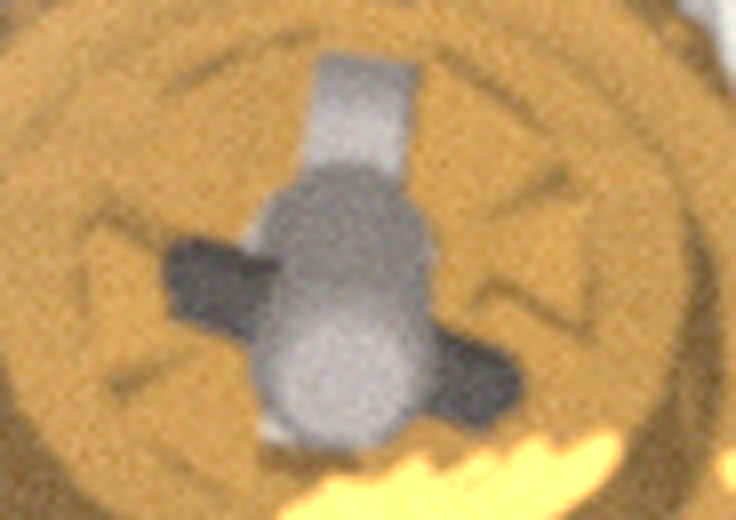

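View pics/h_over3.png

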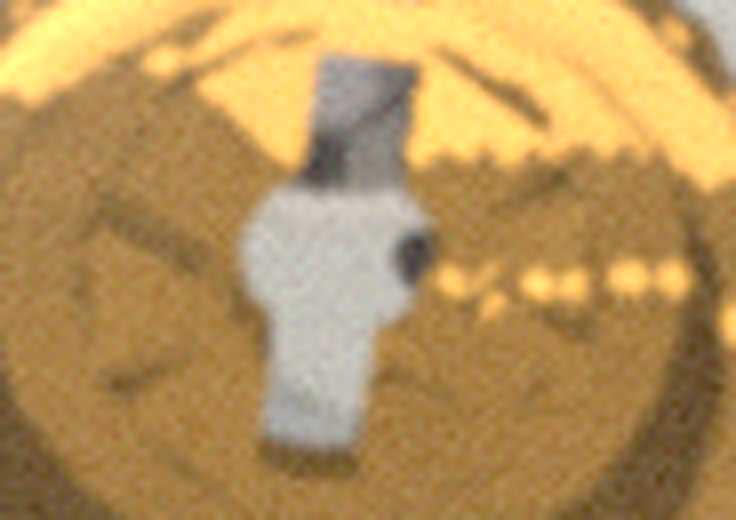

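```bash
cat > ov.py <<'E'
from h import *
d=np.load("i.npz");c=dict(K=d['K'],extrinsics=d['E']);tcp=d['tcp']
a=cv2.imread('pics/i_turn.png')
def draw(ctr,th,slot,u,groove,name,s=8):
    o=np.array([240,230]);im=cv2.convertScaleAbs(cv2.resize(a[230:295,240:332],None,fx=s,fy=s,interpolation=cv2.INTER_CUBIC),alpha=1.8)
    def pl(P,col): 
        q=((proj(c,P)-o)*s+s/2).round().astype(int);cv2.polylines(im,[q.reshape(-1,1,2)],False,col,1)
    t=np.linspace(0,2*np.pi,60)
    circ=lambda r,z:np.c_[ctr[0]+r*np.cos(t),ctr[1]+r*np.sin(t),0*t+z]
    pl(circ(6,100),(255,0,0));pl(circ(6,98),(255,0,0));pl(circ(7,u+5),(0,0,255))
    def rect(L,w,an,z):
        e=np.array([np.cos(an),np.sin(an)]);n=np.array([-e[1],e[0]])
        P=[ctr+e*x+n*y for x,y in((L,w),(-L,w),(-L,-w),(L,-w),(L,w))];return np.c_[np.array(P),np.full(5,z)]
    pl(rect(12.5,2.5,th,94.5),(0,255,0));pl(rect(12.5,2.5,th,92),(0,200,0))
    pl(rect(15,3.5,slot,u+5),(0,0,255));pl(rect(18,3,slot+groove,u+5),(255,0,255))
    cv2.imwrite(name,im)
if __name__=="__main__":
    import sys
    cx,cy,th,sl=map(float,sys.argv[1:5]);draw(np.array([cx,cy]),th,sl,80.5,1.134,sys.argv[5])
E
python3 ov.py 548.6 -5.1 0.69 -0.66 pics/ov1.png
```

```text
(no output)
```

View pics/ov1.png

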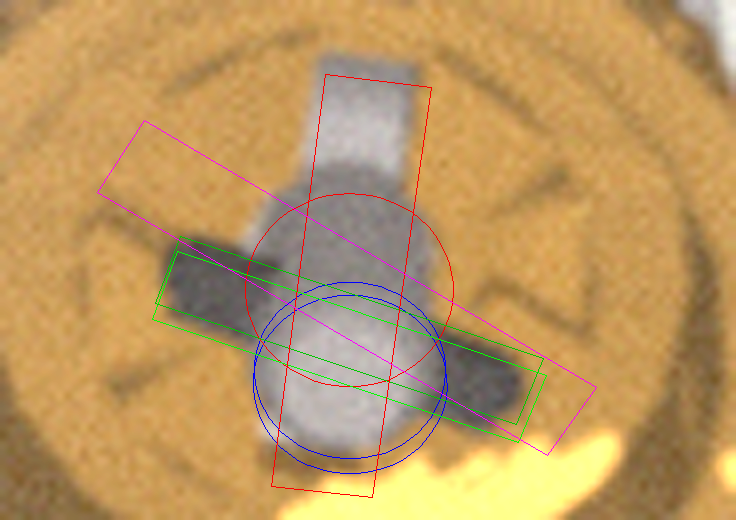

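```bash
python3 - <<'E'
from ins import *
X,Y=548.8,-4.45
def Tz(n=4):
    L=[]
    for _ in range(n):
        env.pause(0.02); s=status.state(); L.append(np.r_[s['contact_force'],s['ft_torque']])
    return np.mean(L,0).round(3),status.state()
for d in(1.22,1.18,1.15):
    env.move_linear([X,Y,93.3],vel=15,rotation=down(-.82-d),stop_force=12)
    T,s=Tz();print(d,round(yaw_of(s)+.82,3),T,s['ee_pos'].round(2),round(s['time'],2))
for z in(95,96.5,97.5,98.2):
    h=env.move_linear([X,Y,z],vel=12,stop_force=8)
    T,s=Tz();print(z,h,T,s['ee_pos'].round(2),round(s['time'],2))
    if h: break
E
```

```text
1.22 -1.22 [-1.523  0.525  9.776  0.083  0.315  0.093] [549.5   -4.26  94.89] 42.18
1.18 -1.18 [-1.284  0.501  9.682  0.091  0.343  0.019] [549.52  -4.23  94.93] 42.5
1.15 -1.15 [-1.0160e+00  7.3500e-01  1.0169e+01  1.2000e-01  3.0100e-01  7.0000e-03] [549.56  -4.23  94.94] 42.82
95 False [-1.857e+00  1.278e+00  9.164e+00  1.340e-01  2.690e-01  3.000e-03] [549.5   -4.19  96.47] 43.17
96.5 False [-0.472  0.642  7.558  0.164  0.15  -0.027] [549.47  -4.15  97.61] 43.52
97.5 False [ 1.010e-01  8.020e-01  6.771e+00  1.270e-01  4.100e-02 -3.000e-03] [549.44  -4.16  98.33] 43.83
98.2 False [ 0.496  0.414  5.04   0.176 -0.089  0.   ] [549.4   -4.16  98.75] 44.15
```

```bash
python3 - <<'E'
from ins import *
X,Y=549.2,-4.3
for z in(99.0,100,101):
    h=env.move_linear([X,Y,z],vel=12,stop_force=12)
    env.pause(0.08);show((z,h))
    if h: break
c,s,im,o=look("j_rise",[])
a=cv2.imread('pics/j_rise.png');cv2.imwrite('pics/j_rise3.png',cv2.convertScaleAbs(cv2.resize(a[230:295,240:332],None,fx=8,fy=8,interpolation=cv2.INTER_CUBIC),alpha=1.8))
E
```

```text
(99.0, False) 44.48 [549.43  -4.11  99.  ] F [0.4 0.7 4.2] T [ 0.191 -0.133 -0.048] g 57.6
(100, False) 44.82 [549.26  -4.12  99.3 ] F [ 5.4  1.1 -2.2] T [ 0.364 -0.903 -0.016] g 57.54
(101, False) 45.15 [549.18  -4.1   99.48] F [ 6.7  1.9 -6.5] T [ 0.34  -1.147  0.035] g 57.4
```

View pics/j_rise3.png

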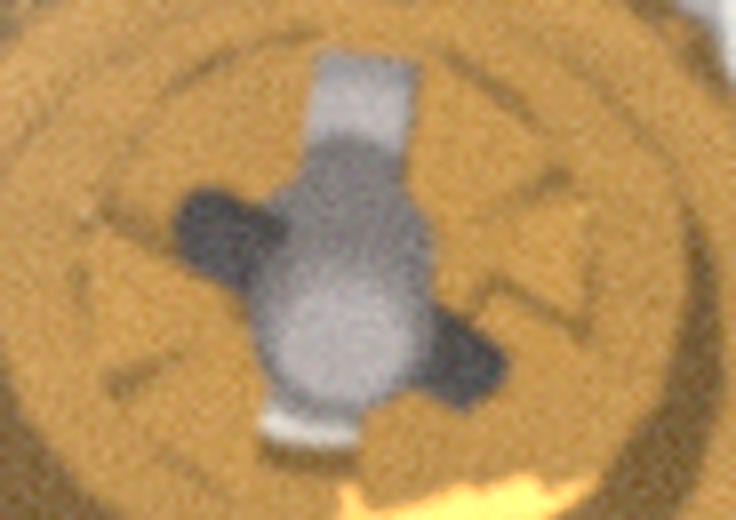

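```bash
python3 - <<'E'
from ins import *
X,Y=549.5,-4.2
env.move_linear([X,Y,98.9],vel=12);env.pause(0.1);show()
env.move_gripper(0.82);show()
env.pause(0.1)
c,s,im,o=look("k_rel",[])
env.move_linear([X,Y,200],vel=200);env.pause(0.1);show()
c,s,im,o=look("k_up",["cap","cap_slot","cap_groove","pin"]);print(o)
np.savez("k.npz",K=c['K'],E=c['extrinsics'],tcp=s['ee_pos'])
cv2.imwrite("pics/k_side.png",cams.camera("side")[:,:,::-1]);cv2.imwrite("pics/k_scene.png",cams.camera("scene")[:,:,::-1])
for n in("k_up","k_rel"):
    a=cv2.imread(f'pics/{n}.png');y,x=(130,210) if n=="k_up" else (230,240)
    w=120 if n=="k_up" else 92;hh=100 if n=="k_up" else 65
    cv2.imwrite(f'pics/{n}3.png',cv2.convertScaleAbs(cv2.resize(a[y:y+hh,x:x+w],None,fx=6,fy=6,interpolation=cv2.INTER_CUBIC),alpha=1.5))
E
```

```text
45.62 [549.36  -4.14  99.09] F [1.  1.8 1.6] T [ 0.317 -0.175  0.009] g 57.58
 46.08 [549.28  -4.31  98.64] F [-1.  -0.1  0.3] T [0.034 0.011 0.025] g 72.13
 46.99 [548.74  -4.14 197.61] F [ 0.2  0.1 -1.2] T [0.067 0.001 0.004] g 72.27
{'cap': [(array([281.9, 212.6]), 0.83)], 'cap_slot': [(array([283.7, 217.7]), 0.98)], 'cap_groove': [], 'pin': []}
```

View pics/k_up3.png

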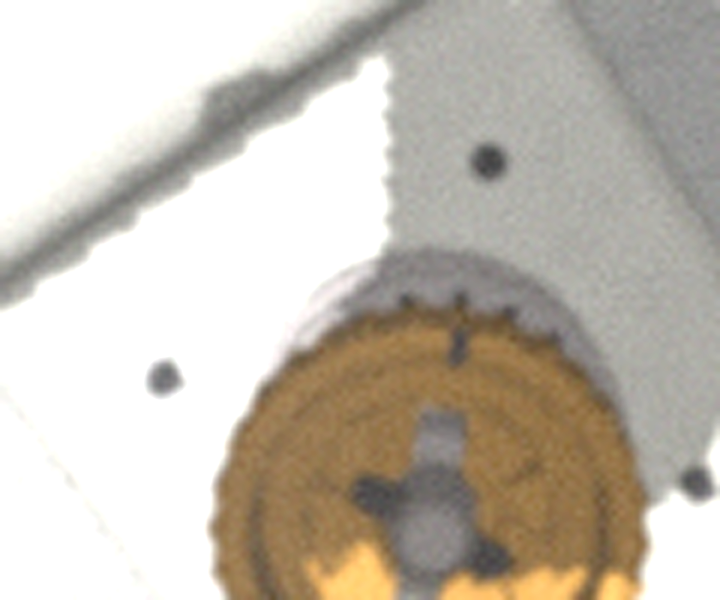

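View pics/k_rel3.png

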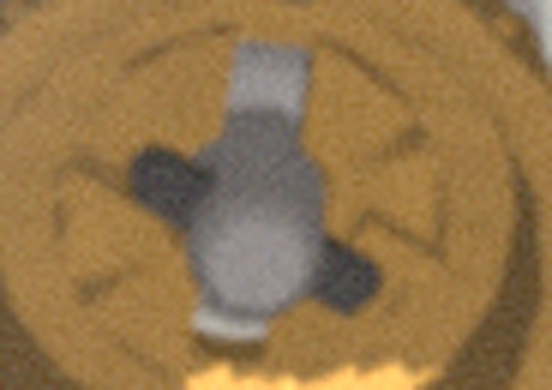

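View pics/k_scene.png

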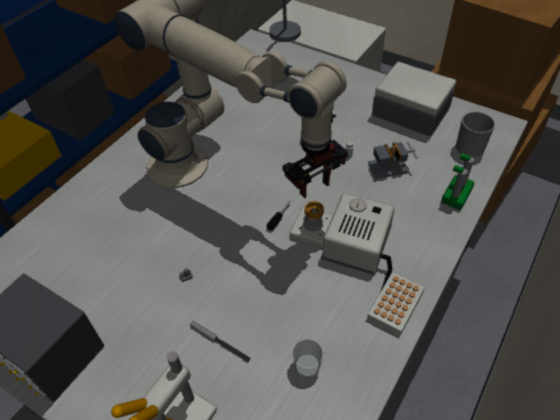

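```bash
python3 - <<'E'
import cv2
a=cv2.imread('pics/k_up.png');cv2.imwrite('pics/k_up4.png',cv2.convertScaleAbs(cv2.resize(a[175:265,235:330],None,fx=6,fy=6,interpolation=cv2.INTER_CUBIC),alpha=1.6))
E
```

```text
(no output)
```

View pics/k_up4.png

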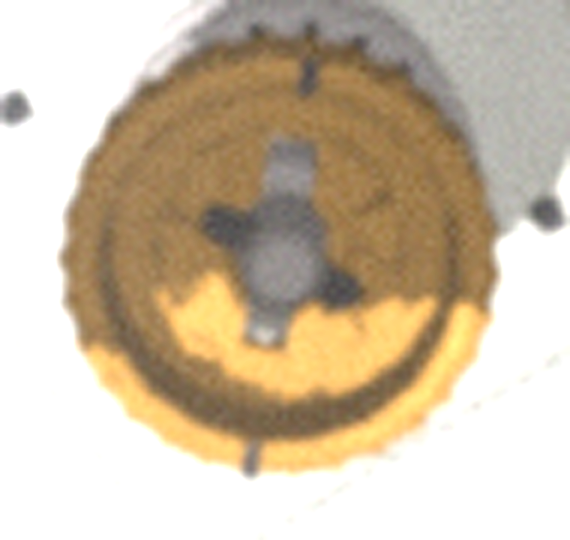

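View pics/k_side.png

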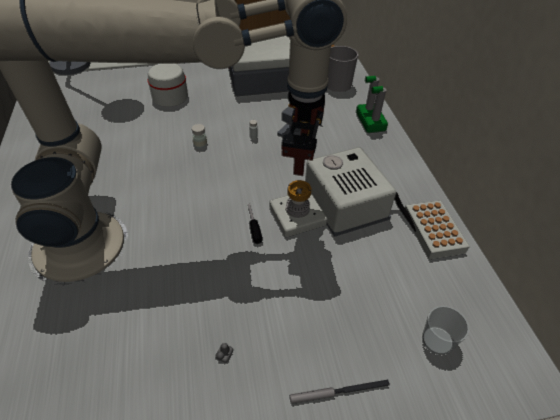

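```bash
python3 - <<'E'
from h import *
d=np.load("k.npz");c=dict(K=d['K'],extrinsics=d['E'])
px=lambda x,y:(235+x/6,175+y/6)
def an(a,b,z):
    A,B=onz(c,px(*a),z),onz(c,px(*b),z);v=A-B;return np.arctan2(v[1],v[0]),np.linalg.norm(v),(A+B)/2
m=an((308,75),(252,458),104.5);p=an((202,218),(360,293),92);s=an((292,140),(266,345),88)
print(m,p,s,p[0]-m[0],p[0]-s[0])
E
```

```text
(np.float64(-0.5387507114752501), np.float64(53.04130302645162), array([550.06242799,  -5.24502562, 104.5       ])) (np.float64(0.7151045655189826), np.float64(24.4257896672518), array([548.83331093,  -5.04729251,  92.        ])) (np.float64(-0.5209066258591304), np.float64(30.03979250037854), array([549.55677356,  -4.96118531,  88.        ])) 1.2538552769942326 1.2360111913781129
```

```bash
python3 - <<'E'
from ins import *
env.close_job(); print(status.state()['time'])
E
```

```text
the job is handed in; nothing more can be done
the job is handed in; nothing more can be done
```

The filter is rebuilt and handed in at about 47 s of the 72 s allowed. The order was support (hub up), spacer, then brass cap, and the gripper was clear at 200 mm when I closed the job.

**How the cap went on:** It dropped over the pin at the first angle tried. I pressed it to about 80.5 mm above the shelf with roughly 12 N and turned it clockwise. Resistance began at about 1.165 rad, which I took to be the stop, and I eased it back to 1.15 rad before letting it rise.

**Checks that passed:**
- **Height:** the underside rose to about 84.5 mm, as expected in the groove.
- **Lock:** a gentle upward pull was blocked at about 85 mm. It would have been about 82 mm if the pin were on a land.
- **After release:** the last wrist pictures show the pin in the groove beside the stops, about 1.24 rad from the slot. That is 65 degrees plus about 0.1 rad. The cap did not move when let go.
- **Bystanders:** in the scene and side pictures they all look to be where they started.

**Checks that disagreed:**
- **Turned past first contact:** my torque limit did not trip, so I turned about 0.12 rad past where resistance began. The measured torque stayed at or below 0.12 N m, which works out to about 10 N at the pin. That conflicts with the description, which says over-turning by 0.1 rad loads the pin past 40 N.
- **Pin angle:** I first read it as about 0.61 rad, but about 0.70 rad in later pictures.
- **Picking up the cap:** on the descent the fingers stopped about 2.6 mm lower than aimed, almost at the shelf, with about 3–5 N on the tool. The later heights allow for this.

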